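Turn the red-lidded sprouting box over to drain

ROBOT

A 6-joint arm with a two-finger parallel gripper is mounted at the origin on the work surface. World frame = base frame: x ahead of the robot, y to its left, z up, the work surface at z = 0. Lengths are in m, angles in rad, forces in N, time in s.
With the tool pointing down it reaches from about 0.35 to 0.775 m from the base axis. Payload 7.3 kg.
Tool frame: the origin (TCP) lies at the very end of the fingers, on their centre line; the grasp point (between the pads) lies 19 mm behind it; z points along the fingers, y is the line along which they close (so a half turn about z gives the same grasp; the last joint's range is limited). The gripper opens to 92 mm and grips with 3 to 60 N. Pads are 19 mm wide; open, the fingers measure 130 mm over their backs; the gripper's body (75 mm by 190 mm) begins 47 mm behind the grasp point.
Start: joints at [-1.437, 0.342, 1.524, -0, 1.275, -0.146], TCP at [0.145, -0.505, 0.227] pointing down, gripper open.
Joint ranges: [-2.53, 2.53], [-0.77, 2.02], [0.04, 2.7], [-1, 4.14], [0.28, 2.66], [-3.11, 3.11]. Speed limits (rad/s): [2.57, 2.57, 3.14, 3.14, 3.14, 3.14].

INTERFACE

Orientations are given as [roll, pitch, yaw] about the fixed x, y, z axes, in that order (R = Rz(yaw) Ry(pitch) Rx(roll)).
In Python, from cell import robot gives the robot as it stands. The module is installed in compiled form; this text tells all that it offers.
- The arm moves only by the tool arm_command, never from a script. Its argument "moves" is a list of rows, each a list of 3 entries, a list of its own where there are three numbers: the shift along the tool's x, y, z in m, then the turn, a rotation vector about the tool's x, y, z in rad, then the finger opening in m, from 0 to 0.0918. In form: [[[dx, dy, dz], [ax, ay, az], claw], ...]. A call has exactly 5 rows; each row is the pose to reach, as a shift and turn from the pose commanded when the call began, along the tool's axes at that moment; what a row does not reach only later rows make up. A row lasts 1/10 s, in which the tool goes at most 50 mm and 8.59 degrees, less where a joint would pass 70% of its speed; a pose out of reach is approached as far as the arm can. A call with a gripper value outside its range is refused whole. The fingers move at their own pace and stop on an object; "squeeze" is the grip in N (left out, the last holds). Time passes only in rows, so rows that repeat a pose let the fingers close, or fill a call up. It gives the time, the measured TCP pose, the force, the opening and the grip force at its end, in the units of the state.
- robot.observe(): the state, without advancing time (a new reading comes with each control period).
- robot.read_camera(name): name is "scene" or "top" or "wrist"; returns the picture (384x512x3 uint8, red, green, blue); there is no depth.
- robot.camera_model(name): a dict with "fx", "fy", "cx", "cy" (pixels), "k1" (the pictures are not rectified: a ray, as slopes to the right and down, at radius r is drawn at 1 + k1 r^2 times it, then the intrinsics apply), "R" (3x3) and "t" (3): a world point X has camera coordinates R X + t. Camera axes: x right, y down, z forward; pixel columns grow to the right and rows downward; lengths in m; the calibration is good to about 2 mm. A picture is of the moment at which its call begins: read the wrist's pose just before it. camera_model takes no time and is no camera call; for the wrist camera it gives the pose at the moment of the call.
- robot.hand_in(): hands the job in; it is judged then, once.
The state is a dict: "time": time; "qpos": joint angles; "qvel": joint speeds; "joint_efforts": joint torques, N m; "tool_pos": TCP position; "tool_rot": TCP orientation; "contact_force": force on the tool from outside, world axes, zero at the start; "torque": the same for the moment, N m; "opening": finger opening in m; "grip_force": force on a finger pad.
Only numpy, scipy, OpenCV 4.12 (cv2) and the standard library are available. Lean on these libraries where they do the work, as an engineer would, in place of code of your own. Each camera call takes 0.05 s, during which the arm holds its last target. There are 200 camera calls.

TASK

The seed-sprouting box with the red lid has been rinsed and must now drain through its lid: turn it over and leave it lying lid-down in the V of the empty draining stand, centred and settled on the slats. The lid is only laid on, so keep it pinched shut the whole way. Leave the blue-lidded box alone.

Things in the scene. Friction and masses are not known exactly. Their poses are not given: they have to be found in the camera images.
- sprout_box: White tub under the red lid, 70 (x) x 110 (y) x 42 mm (z), 50 thick with lid, 0.2-0.4 kg. Origin: centre of underside; z to the lid. Starts in a stand like drain_stand, underside on its -x slope, +x side on its +x slope: tub's z points 45 deg up, x 45 deg down, both to the robot's left; -x side free. To pinch lid and underside reach in along its x, one finger over the lid, one between slats.
- sprout_lid: Red lid with black slots, loose: plate 69 x 109 x 8 mm lying flush on the tub's rim; a 7 mm deep plug under it enters the mouth with 1.7 mm of play all round. Origin: centre of the plate's underside, 42 mm along z from the tub's origin when shut; axes as the tub's.
- drain_stand: The empty one of three like fixed wood stands. Origin: base centre on the table; z up, x to the robot's left within 25 deg. Slats form a V of 45 deg slopes, bottom line along y, 50 mm up; the -x slope is 64 mm long, the +x one 48. 2 slats of 12 mm a slope, 76 mm gap for a finger. Drained: lid on the -x slope, tub's +x side on the other (half turn about tub's x); tub origin at x 11, z 110 mm.
- other_box: Bystander: a like box of the same size with a blue lid (fixed on), lying lid-up in the third stand. Origin: centre of its underside; z towards its lid.

How it is judged:
At the end, for the whole second after the job is handed in: Box at rest lid-down in the draining stand: its z 45 deg below level (+-11), its y within 11 deg of the stand's y, its origin 95-125 mm above the stand's origin, within 28 mm of it in the stand's x, 20 mm in its y. Lid shut within 6 mm; blue-lidded box moved under 20 mm (angle between sprout_box's own z axis and vertical between 2.16 and 2.55 rad and angle between the y axis of sprout_box and the y axis of drain_stand, either way round below 0.2 rad and x of sprout_box in the frame of drain_stand between -0.028 and 0.028 m and y of sprout_box in the frame of drain_stand between -0.02 and 0.02 m and z of sprout_box in the frame of drain_stand between 0.095 and 0.125 m and z of sprout_lid in the frame of sprout_box below 0.048 m and distance between sprout_lid and sprout_box below 0.048 m and linear speed of each of sprout_box, sprout_lid below 0.02 m/s and distance of other_box from where it was at the start of the episode below 0.02 m); the robot touches nothing.
It fails at once if the red lid comes open or off (more than 12 mm from shut) (distance between sprout_lid and sprout_box above 0.054 m).
It fails at once if the blue-lidded box is moved by more than 20 mm (distance of other_box from where it was at the start of the episode above 0.02 m).
It also fails if it takes over 48 s, if anything falls off the work surface, if the arm or the gripper's body presses on something with over 40 N, if the wrist force passes 120 N, or if a joint passes its speed limit or range.

## Working session

There is one attempt and no reset: what is moved stays moved. The work goes in short steps, Python scripts to look and compute and a tool call to move; the robot and the scene stay as the last step left them, time stands still between calls to the robot, and variables do not carry over. Pictures are saved under pics/ and viewed, at most 10 in all, crops included, and the job is handed in when it is done.

Besides the shell and the picture viewer there is one more tool, called by a JSON object that holds its "name" and its "arguments". arm_command: Moves the arm, as the interface text tells. Its arguments: {"type":"object","properties":{"moves":{"type":"array"},"squeeze":{"type":"number"}},"required":["moves"]}

```bash
mkdir -p pics; python3 - <<'E'
from cell import robot
import cv2,numpy as np
for n in("scene","top"):
    im=robot.read_camera(n); cv2.imwrite(f"pics/{n}0.png",im[:,:,::-1]); m=robot.camera_model(n)
    print(n,{k:np.round(v,4).tolist() for k,v in m.items()})
s=robot.observe();print(s)
E
```

```text
scene {'fx': 362.6191, 'fy': 362.6191, 'cx': 256.403, 'cy': 187.9466, 'k1': -0.052, 'R': [[-0.6843, 0.7292, -0.0008], [0.6395, 0.5996, -0.4812], [-0.3504, -0.3298, -0.8766]], 't': [0.3863, -0.3061, 0.9597]}
top {'fx': 418.8177, 'fy': 418.8177, 'cx': 257.4546, 'cy': 188.567, 'k1': 0.0359, 'R': [[0.0303, -0.9994, 0.0184], [-0.9981, -0.0313, -0.0523], [0.0529, -0.0168, -0.9985]], 't': [-0.0369, 0.5354, 0.9349]}
{'time': 0.1, 'qpos': array([-1.43701271e+00,  3.42645714e-01,  1.52490256e+00, -3.14695661e-06,
        1.27538491e+00, -1.46029739e-01]), 'qvel': array([-0.00038719, -0.00192696, -0.00252301, -0.00193057, -0.00195506,
        0.0001246 ]), 'joint_efforts': array([ 1.74048026e-03, -4.32003164e+01, -2.44694585e+01,  7.19188456e-02,
        5.26377093e-02, -4.17495517e-05]), 'tool_pos': array([ 0.14495081, -0.50422901,  0.22612487]), 'tool_rot': array([-3.14026596e+00, -1.92084410e-04,  2.79814147e-01]), 'contact_force': array([0.15134895, 0.39971479, 0.04190916]), 'torque': array([ 0.00081271,  0.02653577, -0.01764499]), 'grip_force': 0.0, 'opening': 0.09193309311049862}
```

View pics/scene0.png

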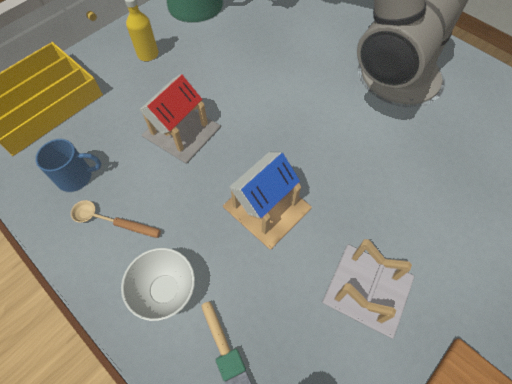

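View pics/top0.png

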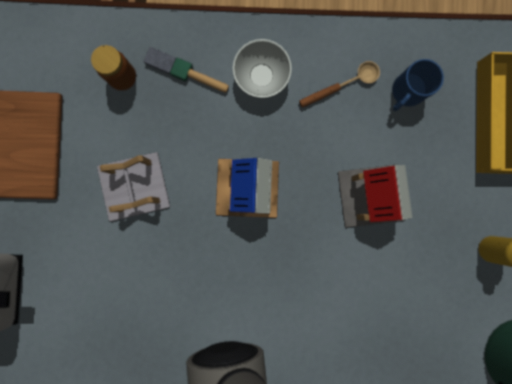

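The scene view shows the red box at about (175,103), the blue box at (267,187) and the empty stand at (370,288). In the top view the red lid is at (383,194), blue at (243,187) and the empty stand's base at (134,187), with slats running from (102,165) to (144,157) and from (110,210) to (158,201).

```bash
cat > h.py <<'E'
from cell import robot
import cv2,numpy as np
def ray(m,u,v):
    d=np.array([(u-m["cx"])/m["fx"],(v-m["cy"])/m["fy"]]);p=d.copy()
    for _ in range(20): p=d/(1+m["k1"]*(p@p))
    R=np.array(m["R"]);o=-R.T@np.array(m["t"]);return o,R.T@np.array([*p,1])
def onz(m,u,v,z):
    o,d=ray(m,u,v);return o+d*(z-o[2])/d[2]
def tri(a,b):
    (o1,d1),(o2,d2)=a,b
    s=np.linalg.lstsq(np.c_[d1,-d2],o2-o1,rcond=None)[0]
    p,q=o1+s[0]*d1,o2+s[1]*d2;return (p+q)/2,np.linalg.norm(p-q)
def quad(mask):
    c=max(cv2.findContours(mask.astype(np.uint8),cv2.RETR_EXTERNAL,cv2.CHAIN_APPROX_NONE)[0],key=cv2.contourArea)
    h=cv2.convexHull(c)
    for e in np.arange(1,12,.25):
        q=cv2.approxPolyDP(h,e,True)
        if len(q)<=4:break
    return q[:,0].astype(float),cv2.contourArea(c)
E
python3 - <<'E'
from h import *
np.set_printoptions(precision=4,suppress=True)
ims={n:cv2.imread(f"pics/{n}0.png") for n in("scene","top")}
for n,im in ims.items():
    m=robot.camera_model(n);b,g,r=[im[:,:,i].astype(int) for i in range(3)]
    q,a=quad((r>100)&(g<60)&(b<60)&(r-g>80));print(n,"red",q.tolist(),a)
    for p in q: print(p,onz(m,*p,.0854)[:2],onz(m,*p,.129)[:2],onz(m,*p,.1349)[:2])
    ctr=(135,187) if n=="top" else (345,290)
    print(n,"base px bgr",im[ctr[1],ctr[0]], im[ctr[1]-60,ctr[0]])
    hsv=cv2.cvtColor(im,cv2.COLOR_BGR2LAB).astype(int)
    print("lab",hsv[ctr[1],ctr[0]],hsv[ctr[1]-50,ctr[0]])
t=ims["top"];s=ims["scene"]
A=cv2.resize(t[140:230,90:180],(400,400),interpolation=cv2.INTER_CUBIC)
B=cv2.resize(s[230:345,315:430],(400,400),interpolation=cv2.INTER_CUBIC)
cv2.imwrite("pics/c1.png",np.hstack([A,B]))
E
```

```text
scene red [[182.0, 76.0], [200.0, 99.0], [169.0, 129.0], [149.0, 105.0]] 1368.5
[182.  76.] [ 0.4547 -0.3404] [ 0.4792 -0.3004] [ 0.4825 -0.295 ]
[200.  99.] [ 0.4742 -0.2568] [ 0.4973 -0.2228] [ 0.5004 -0.2182]
[169. 129.] [ 0.5757 -0.2428] [ 0.5915 -0.2098] [ 0.5936 -0.2053]
[149. 105.] [ 0.5629 -0.327 ] [ 0.5796 -0.2879] [ 0.5818 -0.2826]
scene base px bgr [103 139 162] [153 151 143]
lab [151 131 150] [162 126 127]
top red [[392.0, 168.0], [399.0, 217.0]] 37.5
[392. 168.] [ 0.5847 -0.3012] [ 0.5798 -0.2864] [ 0.5791 -0.2844]
[399. 217.] [ 0.4822 -0.3172] [ 0.4824 -0.3016] [ 0.4824 -0.2995]
top base px bgr [129 125 127] [97 94 85]
lab [134 130 126] [100 125 125]
```

View pics/c1.png

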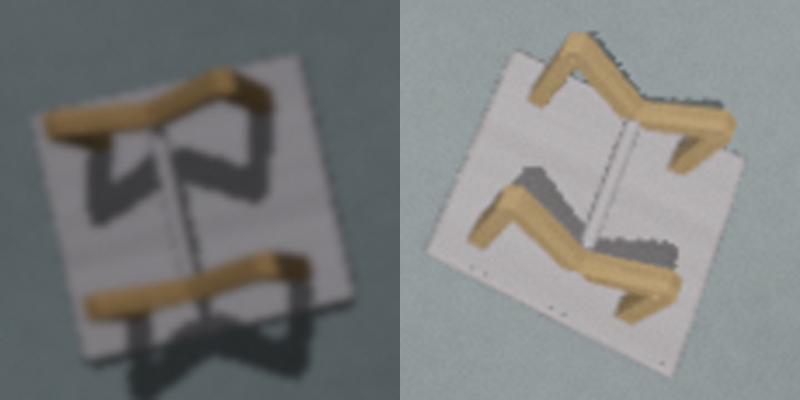

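The crops show the empty stand's pale base. In the left (top) crop its corners are at (35,118), (298,55), (353,297) and (85,362). In the right (scene) crop they are at (672,377), (428,250), (515,52) and (743,157). The V kinks are at (155,110)/(195,287) and (638,107)/(585,262).

```bash
python3 - <<'E'
from h import *
from scipy.spatial.transform import Rotation as Ro
np.set_printoptions(precision=4,suppress=True)
T,S=robot.camera_model("top"),robot.camera_model("scene")
tp=lambda p:(p[0]/4.444+90-.4,p[1]/4.444+140-.4)
sp=lambda p:((p[0]-400)/3.478+315-.4,p[1]/3.478+230-.4)
pt=[(35,118),(298,55),(353,297),(85,362),(195,287),(155,110)];ps=[(672,377),(428,250),(515,52),(743,157),(638,107),(585,262)]
P=[]
for a,b in zip(pt,ps):
    p,e=tri(ray(T,*tp(a)),ray(S,*sp(b)));P.append(p);print(p,e)
P=np.array(P);c=P[:4].mean(0);y=(P[2]+P[3]-P[0]-P[1])[:2];x=(P[0]+P[3]-P[1]-P[2])[:2]
print("ctr",c,"vmid",P[4:].mean(0),"x ang",np.degrees(np.arctan2(x[1],x[0])),"y ang",np.degrees(np.arctan2(y[1],y[0])),"V",np.degrees(np.arctan2(*(P[4]-P[5])[1::-1])),np.linalg.norm(x)/2,np.linalg.norm(y)/2)
# red lid
Q=[]
im=cv2.imread("pics/top0.png").astype(int);b,g,r=im[...,0],im[...,1],im[...,2]
k=(r-g>60)&(r-b>60);k[:,:330]=0;k[:,450:]=0;k=cv2.morphologyEx(k.astype(np.uint8),cv2.MORPH_CLOSE,np.ones((7,7)))
qt,a=quad(k);print("top red",qt.tolist(),a)
qs=np.array([[182.,76],[200,99],[169,129],[149,105]])
key=lambda q,m:[onz(m,*p,.11) for p in q]
A,B=key(qt,T),key(qs,S);A=np.array(A);B=np.array(B)
A0=A-A.mean(0);B0=B-B.mean(0)
for i in range(4):
    j=np.argmin(np.linalg.norm(A0-B0[i],axis=1));p,e=tri(ray(T,*qt[j]),ray(S,*qs[i]));Q.append(p);print(qs[i],qt[j],p,e)
Q=np.array(Q);print("lid ctr",Q.mean(0),"edges",[np.linalg.norm(Q[i]-Q[i-1]) for i in range(4)])
for i in(0,1,2,3):
    d=Q[i]-Q[i-1];print(d,np.degrees(np.arctan2(d[1],d[0])))
print("z pt",np.cross(Q[1]-Q[0],Q[2]-Q[1]))
# base of grey stand not needed
E
```

```text
[ 0.5763  0.3468 -0.0001] 0.002586725850953749
[0.6127 0.2131 0.0048] 0.001934058404760642
[0.4894 0.1803 0.0025] 0.001704503179260548
[0.453  0.3122 0.0054] 0.00032074771665118666
[0.4915 0.2483 0.0505] 0.003646844817744273
[0.5767 0.2731 0.0491] 0.0060777883936061405
ctr [0.5329 0.2631 0.0031] vmid [0.5341 0.2607 0.0498] x ang 105.34942175239736 y ang -164.7053077939933 V -163.81386104833592 0.13771425639441381 0.1278125380038156
top red [[393.0, 167.0], [400.0, 218.0], [371.0, 220.0], [364.0, 172.0]] 1513.5
[182.  76.] [400. 218.] [ 0.4794 -0.3029  0.1279] 0.003072951095832315
[200.  99.] [371. 220.] [ 0.4736 -0.2587  0.0836] 0.0012696586664774094
[169. 129.] [364. 172.] [ 0.575  -0.2431  0.0843] 0.0011800283671738244
[149. 105.] [393. 167.] [ 0.5809 -0.287   0.131 ] 0.001925033128690227
lid ctr [ 0.5272 -0.2729  0.1067] edges [np.float64(0.10282539251018785), np.float64(0.06272754809112066), np.float64(0.10253955029779173), np.float64(0.06436270184467668)]
[-0.1015 -0.0159 -0.0032] -171.11859554628188
[-0.0058  0.0441 -0.0442] 97.45104744118564
[0.1013 0.0156 0.0007] 8.7635954986957
[ 0.006  -0.0439  0.0467] -82.24618039093791
z pt [ 0.0007 -0.0045 -0.0046]
```

```bash
cat >> h.py <<'E'
from scipy.spatial.transform import Rotation as Ro
def target(ang,sgn):   # tool z=box x dir, tool y = sgn*up-left dir; ang=heading of stand x (deg)
    h=np.array([np.cos(np.radians(ang)),np.sin(np.radians(ang)),0]);z=h*.70711-[0,0,.70711];y=sgn*(h*.70711+[0,0,.70711])
    return np.c_[np.cross(y,z),y,z]
C=None
def ori(q,c): return (Ro.from_euler('ZYZYZ',[q[0],q[1]+q[2],q[3],q[4],q[5]+c])).as_matrix()
E
python3 - <<'E'
from h import *
s=robot.observe();R0=Ro.from_euler('xyz',s["tool_rot"]).as_matrix()
for c in(1.5708,-1.5708):print(c,np.abs(ori(s["qpos"],c)-R0).max())
c=min((1.5708,-1.5708),key=lambda c:np.abs(ori(s["qpos"],c)-R0).max())
for name,ang,q1s in(("pick",98.6,(-.95,-.8,-.65)),("place",105.3,(-.2,0,.2))):
  for sg in(1,-1):
    for q1 in q1s:
      for q23 in(1.5,1.9):
        e=(Ro.from_euler('ZY',[q1,q23]).inv()*Ro.from_matrix(target(ang,sg))).as_euler('ZYZ')
        print(name,sg,q1,q23,np.round([(e[0]+1)%(2*np.pi)-1,e[1],(e[2]-c+np.pi)%(2*np.pi)-np.pi],2))
E
```

```text
Traceback (most recent call last):
  File "h.py", line 25, in ori
    def ori(q,c): return (Ro.from_euler('ZYZYZ',[q[0],q[1]+q[2],q[3],q[4],q[5]+c])).as_matrix()
                          ~~~~~~~~~~~~~^^^^^^^^^^^^^^^^^^^^^^^^^^^^^^^^^^^^^^^^^^^
  File "scipy/spatial/transform/_rotation.pyx", line 1413, in scipy.spatial.transform._rotation.Rotation.from_euler
ValueError: Expected axis specification to be a non-empty string of upto 3 characters, got ZYZYZ
```

```bash
sed -i '$d' h.py; cat >> h.py <<'E'
def ori(q,c): return (Ro.from_euler('ZYZ',[q[0],q[1]+q[2],q[3]])*Ro.from_euler('YZ',[q[4],q[5]+c])).as_matrix()
E
python3 - <<'E'
from h import *
s=robot.observe();R0=Ro.from_euler('xyz',s["tool_rot"]).as_matrix()
for c in(1.5708,-1.5708):print(c,np.abs(ori(s["qpos"],c)-R0).max())
c=min((1.5708,-1.5708),key=lambda c:np.abs(ori(s["qpos"],c)-R0).max())
for name,ang,q1s in(("pick",98.6,(-.95,-.65)),("place",105.3,(-.2,.2))):
  for sg in(1,-1):
    for q1 in q1s:
      for q23 in(1.5,1.9):
        e=(Ro.from_euler('ZY',[q1,q23]).inv()*Ro.from_matrix(target(ang,sg))).as_euler('ZYZ')
        print(name,sg,q1,q23,np.round([(e[0]+1)%(2*np.pi)-1,e[1],(e[2]-c+np.pi)%(2*np.pi)-np.pi],2))
E
```

```text
1.5708 3.5303441399681113e-06
-1.5708 1.922212516789075
pick 1 -0.95 1.5 [ 0.45  2.32 -2.48]
pick 1 -0.95 1.9 [ 0.35  1.95 -2.66]
pick 1 -0.65 1.5 [ 0.63  2.16 -2.15]
pick 1 -0.65 1.9 [ 0.53  1.82 -2.39]
pick -1 -0.95 1.5 [0.45 2.32 0.66]
pick -1 -0.95 1.9 [0.35 1.95 0.48]
pick -1 -0.65 1.5 [0.63 2.16 0.99]
pick -1 -0.65 1.9 [0.53 1.82 0.75]
place 1 -0.2 1.5 [ 0.75  1.95 -1.86]
place 1 -0.2 1.9 [ 0.69  1.64 -2.13]
place 1 0.2 1.5 [ 0.79  1.67 -1.57]
place 1 0.2 1.9 [ 0.8   1.39 -1.85]
place -1 -0.2 1.5 [0.75 1.95 1.28]
place -1 -0.2 1.9 [0.69 1.64 1.01]
place -1 0.2 1.5 [0.79 1.67 1.57]
place -1 0.2 1.9 [0.8  1.39 1.29]
```

```bash
cat >> h.py <<'E'
np.set_printoptions(precision=4,suppress=True)
def go(p,R,s=None):
    s=s or robot.observe();R0=Ro.from_euler('xyz',s["tool_rot"]).as_matrix()
    print("d",R0.T@(np.array(p)-s["tool_pos"]),"rot",Ro.from_matrix(R0.T@R).as_rotvec(),"| q",s["qpos"],"t",s["time"],"f",s["contact_force"],"op",s["opening"],s["grip_force"])
A1,A2=98.6,105.3
G1=np.array([.529,-.288,.092]);G2=np.array([.535,.255,.092])
R1=target(A1,-1);R2=target(A2,1)
E
python3 -c "
from h import *
go([.40,-.44,.36],R1)"
```

```text
d [ 0.2629  0.0085 -0.1338] rot [0.7829 0.0508 0.123 ] | q [-1.437   0.3426  1.5249 -0.      1.2754 -0.146 ] t 0.1 f [0.1513 0.3997 0.0419] op 0.09193309311049862 0.0
```

{"name": "arm_command", "arguments": {"moves": [[[0.05,0,-0.04],[0.15,0.01,0.02],0.0918],[[0.09,0,-0.07],[0.3,0.02,0.05],0.0918],[[0.13,0,-0.1],[0.44,0.03,0.07],0.0918],[[0.17,0.005,-0.12],[0.58,0.04,0.09],0.0918],[[0.21,0.008,-0.134],[0.72,0.05,0.11],0.0918]]}}

```text
time: 0.6
tool_pos: [0.3252, -0.4594, 0.3512]
tool_rot: [-2.479, -0.01, 0.17]
contact_force: [0.6, -1.3, -0.6]
opening: 0.0916
grip_force: 0.0
```

```bash
python3 -c "
from h import *
go(G1-.13*R1[:,2],R1)"
```

```text
d [0.2263 0.0707 0.16  ] rot [0.1228 0.005  0.0216] | q [-1.1749  0.7841  0.6108  0.2141  2.3837  0.33  ] t 0.6 f [ 0.5518 -1.2862 -0.5599] op 0.09163549989966865 0.0
```

{"name": "arm_command", "arguments": {"moves": [[[0.04,0.015,0.025],[0.05,0,0.01],0.0918],[[0.09,0.03,0.05],[0.1,0.005,0.02],0.0918],[[0.13,0.045,0.08],[0.122,0.005,0.02],0.0918],[[0.17,0.06,0.11],[0.122,0.005,0.02],0.0918],[[0.2,0.07,0.13],[0.122,0.005,0.02],0.0918]]}}

```text
time: 1.1
tool_pos: [0.5203, -0.401, 0.2032]
tool_rot: [-2.357, -0.001, 0.151]
contact_force: [0.7, -0.4, 0.9]
opening: 0.0918
grip_force: 0.0
```

{"name": "arm_command", "arguments": {"moves": [[[0.026,0,0.03],[0,0,0],0.0918],[[0.026,0,0.03],[0,0,0],0.0918],[[0.026,0,0.03],[0,0,0],0.0918],[[0.026,0,0.03],[0,0,0],0.0918],[[0.026,0,0.03],[0,0,0],0.0918]]}}

```text
time: 1.6
tool_pos: [0.5409, -0.3783, 0.1856]
tool_rot: [-2.361, -0.003, 0.149]
contact_force: [1.3, 0.3, 1.2]
opening: 0.0918
grip_force: 0.0
```

```bash
python3 -c "
from h import *
go(G1-.13*R1[:,2],R1)
m=robot.camera_model('wrist');print(m['fx'],m['cx'],m['cy'],m['k1'])
im=robot.read_camera('wrist');cv2.imwrite('pics/w1.png',im[:,:,::-1])"
```

```text
d [0.0017 0.0018 0.0006] rot [ 0.0052 -0.0024  0.0015] | q [-0.8998  1.0821  0.495   0.4579  2.2198  0.6756] t 1.6 f [1.3106 0.2949 1.1817] op 0.09181973533414793 0.0
319.4174344464697 251.89664184432107 189.06360647198636 -0.02092227084198033
```

View pics/w1.png

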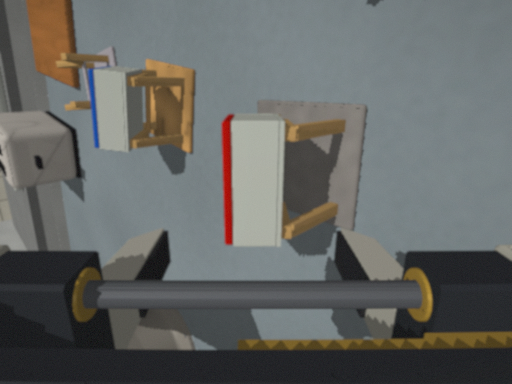

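The wrist view shows the box's free side end-on. The red lid edge spans columns 224–232 and the white side 232–284, with rows 114–245. The slats at right (rows 130 and 220) leave the gap open.

```bash
python3 - <<'E'
from h import *
m=robot.camera_model('wrist');s=robot.observe();R0=Ro.from_euler('xyz',s["tool_rot"]).as_matrix();p=s["tool_pos"]
im=cv2.imread('pics/w1.png').astype(int);b,g,r=im[...,0],im[...,1],im[...,2]
lab=cv2.cvtColor(im.astype(np.uint8),cv2.COLOR_BGR2HSV).astype(int)
red=(r-g>70)&(r-b>70);wh=(im.min(2)>150)&(r>=b)
for k in(red,wh):k[:,:205]=0;k[:,310:]=0;k[260:]=0;k[:90]=0
k=cv2.morphologyEx((red|wh).astype(np.uint8),cv2.MORPH_OPEN,np.ones((3,3)))
q,a=quad(k);print(q.tolist(),a)
n=R0[:,2];tc=(G1-.035*R1[:,2]-p)@n
W=[]
for u,v in q:
    o,d=ray(m,u,v);X=o+d*((p+tc*n-o)@n)/(d@n);W.append(R0.T@(X-p))
W=np.array(W);print("tool frame",W,"mean",W.mean(0))
print([np.linalg.norm(W[i]-W[i-1]) for i in range(4)])
for i in range(4):d=W[i]-W[i-1];print(np.degrees(np.arctan2(d[1],d[0])))
E
```

```text
[[283.0, 122.0], [280.0, 245.0], [234.0, 245.0], [232.0, 122.0]] 5639.5
tool frame [[ 0.0562  0.0257  0.0955]
 [-0.0512  0.0261  0.0955]
 [-0.0512 -0.0147  0.0955]
 [ 0.0562 -0.0142  0.0955]] mean [0.0025 0.0057 0.0955]
[np.float64(0.039912763108615704), np.float64(0.10740630036117883), np.float64(0.04079309787012899), np.float64(0.10737726383034531)]
90.08259147916043
179.77566949942943
-89.87818151264196
0.24532374482765293
```

{"name": "arm_command", "arguments": {"moves": [[[0.002,0.0015,0.03],[0.005,-0.002,0],0.0918],[[0.002,0.0015,0.06],[0.005,-0.002,0],0.0918],[[0.002,0.0015,0.09],[0.005,-0.002,0],0.0918],[[0.002,0.0015,0.12],[0.005,-0.002,0],0.0918],[[0.002,0.0015,0.14],[0.005,-0.002,0],0.0918]]}}

```text
time: 2.15
tool_pos: [0.5282, -0.2794, 0.0836]
tool_rot: [-2.354, -0.0, 0.152]
contact_force: [1.2, -0.4, 1.0]
opening: 0.092
grip_force: 0.0
```

{"name": "arm_command", "arguments": {"moves": [[[0,0,0.009],[0,0,0],0.0918],[[0,0,0.009],[0,0,0],0.0918],[[0,0,0.009],[0,0,0],0.0918],[[0,0,0.009],[0,0,0],0.0918],[[0,0,0.009],[0,0,0],0.0918]]}}

```text
time: 2.65
tool_pos: [0.5283, -0.2747, 0.0782]
tool_rot: [-2.356, -0.001, 0.152]
contact_force: [0.5, -0.8, -0.8]
opening: 0.0917
grip_force: 0.0
```

```bash
python3 -c "
from h import *
go(G1+.019*R1[:,2],R1)"
```

```text
d [-0.0013 -0.0004 -0.0001] rot [-0.0003  0.0004  0.0024] | q [-0.8261  0.9823  1.0195  0.4197  1.8103  0.5489] t 2.65 f [ 0.4898 -0.8005 -0.832 ] op 0.09168404078089626 0.0
```

Positioned; close gently first, then firm up.

{"name": "arm_command", "arguments": {"moves": [[[0,0,0],[0,0,0],0.06],[[0,0,0],[0,0,0],0.05],[[0,0,0],[0,0,0],0.04],[[0,0,0],[0,0,0],0.04],[[0,0,0],[0,0,0],0.04]], "squeeze": 10}}

```text
time: 3.15
tool_pos: [0.5281, -0.2737, 0.0777]
tool_rot: [-2.354, -0.0, 0.153]
contact_force: [0.1, -0.3, -0.1]
opening: 0.0567
grip_force: 0.0
```

{"name": "arm_command", "arguments": {"moves": [[[0,0,0],[0,0,0],0.035],[[0,0,0],[0,0,0],0.035],[[0,0,0],[0,0,0],0.035],[[0,0,0],[0,0,0],0.035],[[0,0,0],[0,0,0],0.035]], "squeeze": 35}}

```text
time: 3.65
tool_pos: [0.5281, -0.2729, 0.0784]
tool_rot: [-2.353, -0.0, 0.154]
contact_force: [-2.2, 5.7, 5.1]
opening: 0.0497
grip_force: 35.0
```

{"name": "arm_command", "arguments": {"moves": [[[0,-0.007,-0.007],[0,0,0],0.035],[[0,-0.018,-0.018],[0,0,0],0.035],[[0,-0.035,-0.035],[0,0,0],0.035],[[0,-0.055,-0.055],[0,0,0],0.035],[[0,-0.075,-0.075],[0,0,0],0.035]]}}

```text
time: 4.15
tool_pos: [0.5281, -0.2744, 0.1855]
tool_rot: [-2.356, -0.001, 0.152]
contact_force: [-0.2, -0.1, -1.9]
opening: 0.05
grip_force: 35.0
```

{"name": "arm_command", "arguments": {"moves": [[[0,-0.02,-0.02],[0,0,0],0.035],[[0,-0.04,-0.04],[0,0,0],0.035],[[0,-0.06,-0.06],[0,0,0],0.035],[[0,-0.075,-0.075],[0,0,0],0.035],[[0,-0.085,-0.085],[0,0,0],0.035]]}}

```text
time: 4.65
tool_pos: [0.5281, -0.2746, 0.3066]
tool_rot: [-2.358, -0.003, 0.152]
contact_force: [-0.3, 0.2, -2.5]
opening: 0.0498
grip_force: 35.0
```

```bash
python3 -c "
from h import *
go(G2+.019*R2[:,2]+[0,0,.15],R2)
im=robot.read_camera('wrist');cv2.imwrite('pics/w2.png',im[:,:,::-1])"
```

```text
d [ 0.0855 -0.3244  0.4335] rot [-0.1268 -0.0035  3.0596] | q [-0.8261  0.8066  0.75    0.5141  2.2073  0.7673] t 4.65 f [-0.3015  0.1997 -2.453 ] op 0.049754820948194736 34.96345818042755
```

View pics/w2.png

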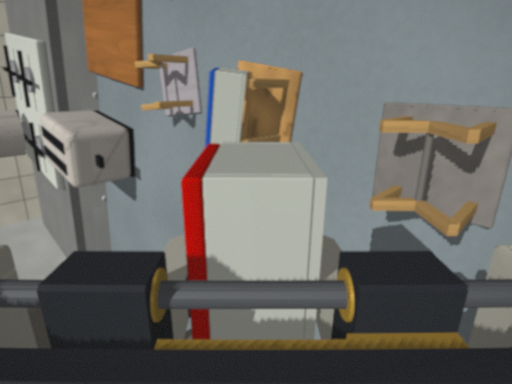

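The box is held squarely, with the lid's red edge flush at columns 188–215 and the gap closed. Next is the half turn about the tool axis, in the negative sense because q6 is 0.77.

{"name": "arm_command", "arguments": {"moves": [[[0,0,0],[0,0,-0.1],0.035],[[0,0,0],[0,0,-0.24],0.035],[[0,0,0],[0,0,-0.38],0.035],[[0,0,0],[0,0,-0.52],0.035],[[0,0,0],[0,0,-0.66],0.035]]}}

```text
time: 5.2
tool_pos: [0.5279, -0.2743, 0.3032]
tool_rot: [-2.473, -0.453, 0.658]
contact_force: [0.3, -0.8, -2.8]
opening: 0.0501
grip_force: 35.0
```

{"name": "arm_command", "arguments": {"moves": [[[0,0,0],[0,0,-0.14],0.035],[[0,0,0],[0,0,-0.28],0.035],[[0,0,0],[0,0,-0.42],0.035],[[0,0,0],[0,0,-0.56],0.035],[[0,0,0],[0,0,-0.7],0.035]]}}

```text
time: 5.7
tool_pos: [0.5279, -0.2743, 0.3032]
tool_rot: [-2.939, -0.767, 1.436]
contact_force: [0.1, -0.9, -3.2]
opening: 0.0497
grip_force: 35.0
```

{"name": "arm_command", "arguments": {"moves": [[[0,0,0],[0,0,-0.14],0.035],[[0,0,0],[0,0,-0.28],0.035],[[0,0,0],[0,0,-0.42],0.035],[[0,0,0],[0,0,-0.56],0.035],[[0,0,0],[0,0,-0.7],0.035]]}}

```text
time: 6.2
tool_pos: [0.528, -0.2743, 0.3032]
tool_rot: [2.697, -0.674, 2.376]
contact_force: [-0.4, 0.1, -2.0]
opening: 0.0495
grip_force: 35.0
```

{"name": "arm_command", "arguments": {"moves": [[[0,0,0],[0,0,-0.14],0.035],[[0,0,0],[0,0,-0.28],0.035],[[0,0,0],[0,0,-0.42],0.035],[[0,0,0],[0,0,-0.56],0.035],[[0,0,0],[0,0,-0.7],0.035]]}}

```text
time: 6.7
tool_pos: [0.528, -0.2743, 0.3032]
tool_rot: [2.39, -0.264, 3.022]
contact_force: [0.0, 0.3, -2.8]
opening: 0.0499
grip_force: 35.0
```

```bash
python3 -c "
from h import *
go(G2+.019*R2[:,2]+[0,0,.15],R2)"
```

```text
d [0.0395 0.3337 0.4321] rot [ 0.0174  0.0797 -0.457 ] | q [-0.8259  0.8102  0.7546  0.5131  2.2046 -2.    ] t 6.7 f [ 0.0132  0.3026 -2.7575] op 0.04991838879212837 34.96040403842926
```

{"name": "arm_command", "arguments": {"moves": [[[0.002,0.017,0.022],[0,0,-0.1],0.035],[[0.005,0.042,0.054],[0,0.02,-0.2],0.035],[[0.008,0.067,0.086],[0.01,0.04,-0.3],0.035],[[0.011,0.092,0.12],[0.017,0.06,-0.4],0.035],[[0.014,0.12,0.155],[0.017,0.08,-0.457],0.035]]}}

```text
time: 7.2
tool_pos: [0.5298, -0.0782, 0.2763]
tool_rot: [2.356, -0.002, -2.876]
contact_force: [0.9, 0.2, -2.5]
opening: 0.0498
grip_force: 35.0
```

```bash
python3 -c "
from h import *
go(G2+.019*R2[:,2]+[0,0,.15],R2)"
```

```text
d [-0.0926  0.2023  0.2695] rot [-0.0001 -0.0005 -0.0024] | q [-0.5805  0.6241  1.1784  0.5235  1.9325 -2.3797] t 7.2 f [ 0.9015  0.1834 -2.4854] op 0.049830383097377216 34.962748289108276
```

{"name": "arm_command", "arguments": {"moves": [[[-0.011,0.024,0.032],[0,0,0],0.035],[[-0.022,0.048,0.064],[0,0,0],0.035],[[-0.033,0.072,0.096],[0,0,0],0.035],[[-0.044,0.096,0.128],[0,0,0],0.035],[[-0.055,0.12,0.16],[0,0,0],0.035]]}}

```text
time: 7.7
tool_pos: [0.5312, 0.1274, 0.248]
tool_rot: [2.356, -0.004, -2.878]
contact_force: [0.2, 0.9, -2.2]
opening: 0.0502
grip_force: 35.0
```

{"name": "arm_command", "arguments": {"moves": [[[-0.01,0.022,0.03],[0,0,0],0.035],[[-0.02,0.044,0.06],[0,0,0],0.035],[[-0.03,0.066,0.087],[0,0,0],0.035],[[-0.0376,0.082,0.109],[0,0,0],0.035],[[-0.0376,0.082,0.109],[0,0,0],0.035]]}}

```text
time: 8.2
tool_pos: [0.5309, 0.2691, 0.2286]
tool_rot: [2.355, -0.005, -2.874]
contact_force: [-0.0, 0.0, -2.7]
opening: 0.0501
grip_force: 35.0
```

```bash
python3 -c "
from h import *
go(G2+.019*R2[:,2]+[0,0,.15],R2)
im=robot.read_camera('wrist')
S=robot.read_camera('scene');T=robot.read_camera('top')
cv2.imwrite('pics/w3.png',im[:,:,::-1]);cv2.imwrite('pics/s3.png',S[:,:,::-1])
cv2.imwrite('pics/c3.png',np.hstack([cv2.resize(im,(400,300)),cv2.resize(S[160:340,260:500],(400,300))])[:,:,::-1])"
```

```text
d [-0.0002 -0.0009 -0.0009] rot [ 0.0009 -0.0042 -0.0032] | q [-0.0408  0.5486  1.4553  0.7429  1.4724 -2.084 ] t 8.2 f [-0.0498  0.0003 -2.7167] op 0.05012059679374889 34.96370494365692
```

View pics/c3.png

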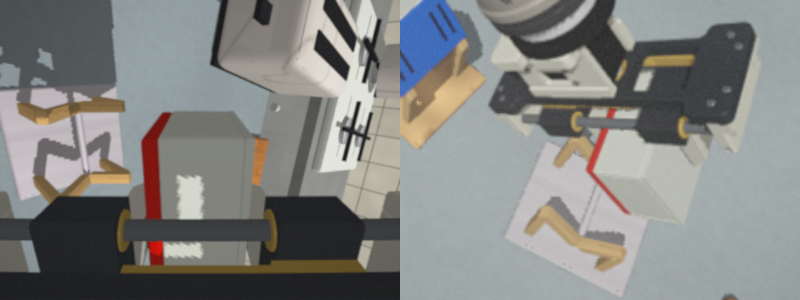

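The wrist crop (left) shows the box held shut, its lid on the stand's -x side. The scene crop (right) shows it above the stand's V with the red edge at (610,175). Next is a straight descent.

{"name": "arm_command", "arguments": {"moves": [[[0,-0.02,0.02],[0,-0.004,-0.003],0.035],[[0,-0.04,0.04],[0,-0.004,-0.003],0.035],[[0,-0.06,0.06],[0,-0.004,-0.003],0.035],[[0,-0.08,0.08],[0,-0.004,-0.003],0.035],[[0,-0.093,0.093],[0,-0.004,-0.003],0.035]]}}

```text
time: 8.85
tool_pos: [0.5322, 0.2646, 0.0961]
tool_rot: [2.356, -0.0, -2.881]
contact_force: [0.0, -0.5, -2.1]
opening: 0.0499
grip_force: 35.0
```

```bash
python3 -c "
from h import *
go(G2+.019*R2[:,2],R2)
S=robot.read_camera('scene');T=robot.read_camera('top');W=robot.read_camera('wrist')
cv2.imwrite('pics/c4.png',np.hstack([cv2.resize(T[130:230,80:180],(400,400)),cv2.resize(S[220:340,310:430],(400,400))])[:,:,::-1])"
```

```text
d [-0.0002 -0.01    0.0148] rot [ 0.0002  0.0041 -0.0045] | q [-0.0494  0.7142  1.5734  0.7842  1.2646 -2.2889] t 8.85 f [ 0.0036 -0.4633 -2.0895] op 0.0498969200976667 34.96390163898468
```

View pics/c4.png

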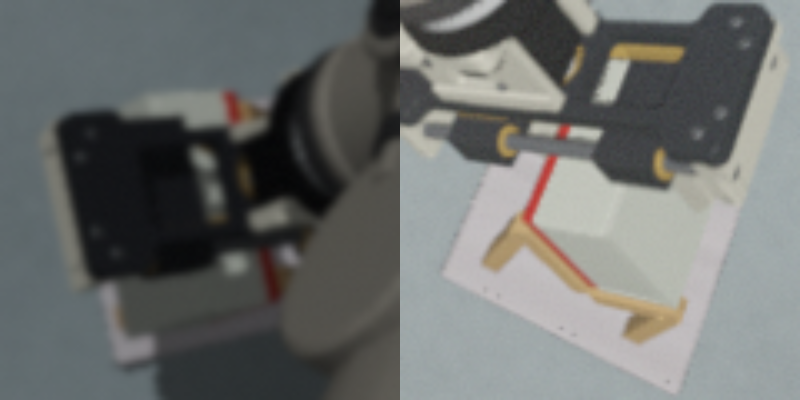

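The box (scene crop, red edge from (527,215) to (592,287)) is lined up parallel with the slats, just above the V. Lowering slowly.

{"name": "arm_command", "arguments": {"moves": [[[0,-0.002,0.005],[0,0.004,-0.004],0.035],[[0,-0.004,0.008],[0,0.004,-0.004],0.035],[[0,-0.006,0.011],[0,0.004,-0.004],0.035],[[0,-0.007,0.012],[0,0.004,-0.004],0.035],[[0,-0.007,0.012],[0,0.004,-0.004],0.035]]}}

```text
time: 9.5
tool_pos: [0.5313, 0.2696, 0.0846]
tool_rot: [2.356, 0.002, -2.873]
contact_force: [-0.5, 0.5, -2.3]
opening: 0.0501
grip_force: 35.0
```

{"name": "arm_command", "arguments": {"moves": [[[0,-0.0005,0.0005],[0,0,0],0.035],[[0,-0.001,0.001],[0,0,0],0.035],[[0,-0.0015,0.0015],[0,0,0],0.035],[[0,-0.002,0.002],[0,0,0],0.035],[[0,-0.002,0.002],[0,0,0],0.035]]}}

```text
time: 10.0
tool_pos: [0.5313, 0.2695, 0.0817]
tool_rot: [2.356, 0.001, -2.873]
contact_force: [-0.1, -1.2, -2.3]
opening: 0.0497
grip_force: 35.0
```

```bash
python3 -c "
from h import *
go(G2+.019*R2[:,2],R2)"
```

```text
d [ 0.0002 -0.0033  0.0011] rot [0.0003 0.     0.0021] | q [-0.0406  0.7369  1.5777  0.7921  1.2439 -2.3098] t 10.0 f [-0.1076 -1.1872 -2.316 ] op 0.04967452805522809 34.96345639228821
```

{"name": "arm_command", "arguments": {"moves": [[[0,-0.0008,0.0005],[0,0,0],0.035],[[0,-0.0016,0.001],[0,0,0],0.035],[[0,-0.0024,0.0012],[0,0,0],0.035],[[0,-0.0032,0.0014],[0,0,0],0.035],[[0,-0.0032,0.0014],[0,0,0],0.035]]}}

```text
time: 10.5
tool_pos: [0.5315, 0.2688, 0.0792]
tool_rot: [2.354, 0.002, -2.873]
contact_force: [-1.3, 2.3, 3.0]
opening: 0.0503
grip_force: 35.0
```

{"name": "arm_command", "arguments": {"moves": [[[0,-0.0005,0.0005],[0,0,0],0.035],[[0,-0.001,0.001],[0,0,0],0.035],[[0,-0.001,0.001],[0,0,0],0.035],[[0,-0.001,0.001],[0,0,0],0.035],[[0,-0.001,0.001],[0,0,0],0.035]]}}

```text
time: 11.0
tool_pos: [0.5315, 0.2694, 0.0787]
tool_rot: [2.353, 0.002, -2.873]
contact_force: [-1.4, 4.6, 8.8]
opening: 0.0497
grip_force: 35.0
```

Both slopes are in contact, so release.

{"name": "arm_command", "arguments": {"moves": [[[0,0,0],[0,0,0],0.053],[[0,0,0],[0,0,0],0.06],[[0,0,0],[0,0,0],0.07],[[0,0,0],[0,0,0],0.085],[[0,0,0],[0,0,0],0.0918]]}}

```text
time: 11.5
tool_pos: [0.5317, 0.2681, 0.0768]
tool_rot: [2.356, 0.001, -2.873]
contact_force: [0.7, -0.0, -0.4]
opening: 0.0793
grip_force: 0.0
```

{"name": "arm_command", "arguments": {"moves": [[[0,0,0],[0,0,0],0.0918],[[0,0,0],[0,0,0],0.0918],[[0,0,0],[0,0,0],0.0918],[[0,0,0],[0,0,0],0.0918],[[0,0,0],[0,0,0],0.0918]]}}

```text
time: 12.0
tool_pos: [0.5317, 0.2683, 0.0771]
tool_rot: [2.356, 0.002, -2.873]
contact_force: [0.2, -0.2, -0.4]
opening: 0.0921
grip_force: 0.0
```

{"name": "arm_command", "arguments": {"moves": [[[0,0,-0.02],[0,0,0],0.0918],[[0,0,-0.045],[0,0,0],0.0918],[[0,0,-0.075],[0,0,0],0.0918],[[0,0,-0.11],[0,0,0],0.0918],[[0,0,-0.14],[0,0,0],0.0918]]}}

```text
time: 12.5
tool_pos: [0.5581, 0.1717, 0.1773]
tool_rot: [2.356, 0.002, -2.873]
contact_force: [0.7, -0.5, -0.5]
opening: 0.092
grip_force: 0.0
```

```bash
python3 -c "
from h import *
go(G2-.13*R2[:,2],R2)
S=robot.read_camera('scene');T=robot.read_camera('top');W=robot.read_camera('wrist')
for n,i in zip('stw',(S,T,W)):cv2.imwrite(f'pics/{n}5.png',i[:,:,::-1])
cv2.imwrite('pics/c5.png',np.hstack([cv2.resize(W,(400,300)),cv2.resize(S[200:350,270:470],(400,300))])[:,:,::-1])"
```

```text
d [ 0.0003  0.0008 -0.0086] rot [-0.0001  0.0005  0.0024] | q [-0.1969  0.6462  1.4312  0.6866  1.5038 -2.2434] t 12.5 f [ 0.695  -0.5044 -0.4534] op 0.0919962511610917 0.0
```

View pics/c5.png

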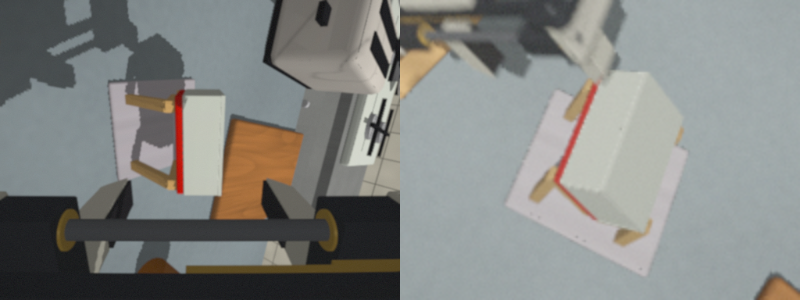

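The wrist crop shows the box's free side (rows 92–195) centred over the slats (rows 103 and 177), with the lid shut. The scene crop agrees: the box is seated lid-down on the slats. The gripper is well clear, so I hand in.

```bash
python3 -c "
from cell import robot
print(robot.hand_in())"
```

```text
the job is handed in; nothing more can be done
None
```

The red-lidded box lies lid-down and shut in the V of the empty stand, centred on the slats as far as the final pictures show; the job was handed in at about 12.7 s with the gripper clear and the blue-lidded box not touched, though no verdict came back.

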